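Put the stray shaker back in the push-to-open spice rack

TASK

One of the three glass shakers has been left out on the shelf: press the front of the closed spice rack until its touch latch lets the tray spring out, stand the shaker upright in the tray's empty pocket, then press the tray home again until it latches and stays shut by itself. Feel for the latch's stop and press gently: never load the rack or its tray with more than 12 N. Keep the shakers upright and do not disturb the other things on the shelf.

Things in the scene. Friction and masses are not known exactly. Their poses are not given: they have to be found in the camera images.
- rack: low spice rack of pale wood, fixed to the shelf, 262 mm wide (y), 124 mm high. Origin: on the shelf under the middle of the tray's front face when the tray is shut; +x points into the rack (front to back), z up. Side walls, roof board (112 to 124 mm high) and back run from x = 17 to 124 mm; flat tins and a rail on the roof reach 147 mm, at x over 56 mm. No handle.
- rack_tray (a joint): how far the tray stands out of the rack, m: 0 = shut and latched (start), 0.080 = fully out, along the rack's -x; negative while pressed in past shut. A push-push touch latch holds it. A spring pushes it out with 3.5 N when shut, 2 N when out; the runner adds 10 N per m/s. Let go at the latch's stop, the shut tray springs out by itself to 0.080 at 0.2 to 0.3 m/s, and the open one settles at 0.
- tray_front (a point): middle of the front panel's outer face, 98 mm above the shelf, where to press; moves with the tray, axes as the rack. Panel 240 wide, 18 thick, 9 to 109 mm above the shelf; shut, its face is 17 mm proud of roof and walls. To open or to latch press it 5 to 14.5 mm past shut (unknown latch setting) to a firm stop (8 N/mm or so), let go. Let go earlier, it returns.
- pocket0 (a point): middle of the floor of the left-hand (rack +y) pocket in the tray, 18 mm above the shelf, 44 mm behind the outer face of the front panel; moves with the tray. Pocket 52 x 52 mm, 22 mm deep, open at the top; pockets are 76 mm apart in a row along y. With the tray out all three stand clear of the roof.
- pocket1 (a point): middle of the floor of the middle pocket in the tray, 18 mm above the shelf, 44 mm behind the outer face of the front panel; moves with the tray. Pocket 52 x 52 mm, 22 mm deep, open at the top; pockets are 76 mm apart in a row along y. With the tray out all three stand clear of the roof.
- pocket2 (a point): middle of the floor of the right-hand (rack -y) pocket in the tray, 18 mm above the shelf, 44 mm behind the outer face of the front panel; moves with the tray. Pocket 52 x 52 mm, 22 mm deep, open at the top; pockets are 76 mm apart in a row along y. With the tray out all three stand clear of the roof.
- shaker: the shaker that was left out: glass with a steel cap, an upright cylinder 42 mm in diameter, 85 mm high, about 120 g, standing on the shelf to the right of the rack. Origin: middle of its underside, z up.
- shaker_in1: one of the two like shakers that stand in pockets of the tray at the start (which pockets varies); origin: middle of its underside.
- shaker_in2: the other shaker in the tray; the pocket with neither of them is the empty one.
- ramekin1: grey stoneware ramekin, 90 mm in diameter, 50 mm high, standing near the loose shaker; origin: middle of its underside. Leave alone.
- ramekin2: a like ramekin. Leave alone.
- spatula: black plastic spatula lying on the shelf, 300 mm long, 65 mm wide, 20 mm high; origin: middle of its underside, x along it. Leave alone.
- roasting_tray: stainless roasting tray to the left of the rack, 410 x 260 mm with its handles along x, 56 mm high; origin: middle of its underside. Leave alone.
- tongs: chrome tongs lying behind the rack, 240 mm long, 24 mm high; origin: near their middle, x along them. Leave alone.

How it is judged (in metres and radians):
On the way, in this order (a step that is already met when the one before it is completed fails the run):
1. the tray has sprung out after a press on its front (value of joint rack_tray above 0.07 m and contact force between each of the fingers, the arm and rack below 0.05 N), for 0.2 s.
2. the shaker stands in the tray's empty pocket, let go, the tray still out ((distance between shaker and pocket0 below 0.012 m or distance between shaker and pocket1 below 0.012 m or distance between shaker and pocket2 below 0.012 m) and angle between shaker's own z axis and vertical below 0.12 rad and contact force between the fingers and shaker below 0.05 N and value of joint rack_tray above 0.05 m), for 0.2 s.
3. the tray is shut, latched and let go (value of joint rack_tray between -0.003 and 0.003 m and velocity of joint rack_tray between -0.02 and 0.02 m/s and contact force between the fingers and rack below 0.05 N), for 0.3 s.
At the end, for the whole second after the job is handed in: the tray is shut and latched (within 3 mm of 0, at rest) with nothing touching it; the shaker and the two others stand upright (within 0.12 rad), one in each pocket, each within 12 mm of the middle of its pocket's floor (value of joint rack_tray between -0.003 and 0.003 m and velocity of joint rack_tray between -0.02 and 0.02 m/s and (distance between shaker and pocket0 below 0.012 m or distance between shaker and pocket1 below 0.012 m or distance between shaker and pocket2 below 0.012 m) and angle between each of shaker, shaker_in1, shaker_in2's own z axis and vertical below 0.12 rad and contact force between the fingers and shaker below 0.05 N and (distance between shaker_in1 and pocket0 below 0.012 m or distance between shaker_in1 and pocket1 below 0.012 m or distance between shaker_in1 and pocket2 below 0.012 m) and (distance between shaker_in2 and pocket0 below 0.012 m or distance between shaker_in2 and pocket1 below 0.012 m or distance between shaker_in2 and pocket2 below 0.012 m) and linear speed of shaker below 0.02 m/s).
It fails at once if the rack or its tray is loaded with more than 12 N by the robot (contact force between any of the fingers, the arm and rack above 12 N).
It fails at once if a shaker is tipped over (more than 0.7 rad) (angle between any of shaker, shaker_in1, shaker_in2's own z axis and vertical above 0.7 rad).
It fails at once if one of the other things is shifted by more than 30 mm (distance of any of ramekin1, ramekin2, spatula, roasting_tray, tongs from where it was at the start of the episode above 0.03 m).
It also fails if it takes over 72 s, if anything falls off the work surface, if the arm or the gripper's body presses on something with over 40 N, if the wrist force passes 120 N, or if a joint passes its speed limit or range.

ROBOT

A 7-joint arm with a two-finger parallel gripper is mounted at the origin on the work surface. World frame = base frame: x ahead of the robot, y to its left, z up, the work surface at z = 0. Lengths are in m, angles in degrees, forces in N, time in s.
With the tool pointing down it reaches from about 0.425 to 0.875 m from the base axis. Payload 4.7 kg.
Tool frame: the origin (TCP) lies between the finger pads; the fingertips stand 8 mm ahead of it and the grasp point (between the pads) lies 11 mm behind it (env.tip_extent is the distance from the TCP to the fingertips, in m); z points along the fingers, y is the line along which they close (so a half turn about z gives the same grasp; the last joint's range is limited). The gripper opens to 87 mm and grips with 3 to 60 N. Pads are 19 mm wide; open, the fingers measure 117 mm over their backs; the gripper's body (75 mm by 190 mm) begins 51 mm behind the grasp point.
Start: joints at [-71.27, 18.392, -4.016, 83.108, 1.295, 78.541, -3.26], TCP at [0.2, 0.618, 0.231] pointing down, gripper open.
Joint ranges: [-163.93, 163.93], [-17.29, 119.83], [-79.2, 71.16], [3.27, 140.29], [-89.18, 269.18], [5.43, 117.66], [-154.24, 154.24]. Speed limits (degrees/s): [147.25, 147.25, 180, 180, 180, 180, 180].

INTERFACE

Orientations are given as [roll, pitch, yaw] about the fixed x, y, z axes, in that order (R = Rz(yaw) Ry(pitch) Rx(roll)).
In Python, from cell import sensors, vision, workorder, env gives the robot as it stands.
- The arm moves only by the tool drive_tool, never from a script. Its argument "moves" is a list of rows, each an object of numbers: "x", "y", "z": the shift along the tool's x, y, z in mm; "rx", "ry", "rz": the turn, a rotation vector about the tool's x, y, z in rad; "fingers": the closure, from -1 (fully open) to 1 (shut). In form: [{"x": .., "y": .., "z": .., "rx": .., "ry": .., "rz": .., "fingers": ..}, ...]. A call has 1 to 20 rows; each row is the pose to reach, as a shift and turn from the pose commanded when the call began, along the tool's axes at that moment; what a row does not reach only later rows make up. A row lasts 1/8 s, in which the tool goes at most 62.5 mm and 10.7 degrees, less where a joint would pass 70% of its speed; a pose out of reach is approached as far as the arm can. A call with a gripper value outside its range is refused whole. The fingers move at their own pace and stop on an object; "force" is the grip in N (left out, the last holds). Time passes only in rows, so rows that repeat a pose let the fingers close. It gives the time, the measured TCP pose, the force, the opening and the grip force at its end, in the units of the state.
- sensors.get_obs(): the state, without advancing time (a new reading comes with each control period).
- vision.read_camera(name): name is "side" or "top" or "wrist"; returns a dict with "image" (384x512x3 uint8, red, green, blue), "fx", "fy", "cx", "cy" (pixels), "R" (3x3) and "t" (3): a world point X has camera coordinates R X + t. Camera axes: x right, y down, z forward; pixel columns grow to the right and rows downward; lengths in m; the calibration is good to about 2 mm. A picture is of the moment at which its call begins. There is no depth.
- workorder.sign_off(): hands the job in; it is judged then, once.
The state is a dict: "time_s": time; "qpos": joint angles; "joint_velocities": joint speeds; "effort": joint torques, N m; "tool_pos": TCP position; "tool_rot": TCP orientation; "force": force on the tool from outside, world axes, zero at the start; "wrist_torque": the same for the moment, N m; "grip_width": finger opening in m; "grasp_force": force on a finger pad.
Only numpy, scipy, OpenCV 4.12 (cv2) and the standard library are available. Lean on these libraries where they do the work, as an engineer would, in place of code of your own. Each camera call takes 0.05 s, during which the arm holds its last target. There are 200 camera calls.

## Working session

There is one attempt and no reset: what is moved stays moved. The work goes in short steps, Python scripts to look and compute and a tool call to move; the robot and the scene stay as the last step left them, time stands still between calls to the robot, and variables do not carry over. Pictures are saved under pics/ and viewed, at most 10 in all, crops included, and the job is handed in when it is done.

Besides the shell and the picture viewer there is one more tool, called after "Request:" by a JSON object that holds its "api" and its "payload", one argument or row to a line. drive_tool: Moves the arm, as the interface text tells. Its arguments: {"type":"object","properties":{"moves":{"type":"array"},"force":{"type":"number"}},"required":["moves"]}

```bash
ls; mkdir -p pics; cat > h.py <<'E'
import numpy as np, cv2
from cell import sensors, vision, workorder, env
from scipy.spatial.transform import Rotation as Ro
def snap(n,f):
    c=vision.read_camera(n); cv2.imwrite('pics/'+f,cv2.cvtColor(c['image'],cv2.COLOR_RGB2BGR)); 
    np.savez('pics/'+f[:-4],**{k:c[k] for k in c}); return c
def ray(c,u,v,z):
    R=np.array(c['R']);t=np.array(c['t']);C=-R.T@t
    d=R.T@np.array([(u-c['cx'])/c['fx'],(v-c['cy'])/c['fy'],1]); return C+d*(z-C[2])/d[2]
def proj(c,X):
    p=np.array(c['R'])@X+np.array(c['t']); return c['fx']*p[0]/p[2]+c['cx'],c['fy']*p[1]/p[2]+c['cy']
def ld(f): 
    d=np.load('pics/'+f); return {k:d[k] for k in d}
E
python3 - <<'E'
from h import *
for n in('top','side'):
    c=snap(n,n+'0.png'); print(n,c['fx'],-np.array(c['R']).T@c['t'],np.round(c['R'],2).tolist())
    im=cv2.imread(f'pics/{n}0.png'); cv2.imwrite(f'pics/{n}0b.png',cv2.resize(im,(800,600),interpolation=cv2.INTER_CUBIC))
print(sensors.get_obs())
E
```

```text
pics
top 422.3940373250825 [0.48089738 0.09413859 1.32377534] [[0.03, -1.0, 0.01], [-0.99, -0.03, -0.1], [0.1, -0.01, -0.99]]
side 492.61908037854266 [ 0.16832533 -0.85787251  1.22987274] [[0.91, -0.41, 0.01], [-0.29, -0.68, -0.67], [0.29, 0.61, -0.74]]
{'time_s': 0.1, 'qpos': array([-71.26869413,  18.4343355 ,  -4.01597629,  83.16887941,
         1.29399351,  78.54224063,  -3.26152562]), 'joint_velocities': array([-0.07563071, -0.02908784,  0.01570101, -0.22331389,  0.07666574,
       -0.02804404,  0.02340955]), 'effort': array([ 1.26515415e-04, -4.92570305e+01, -4.05774051e-01, -3.13397133e+01,
       -6.42752764e-02,  3.95517773e-02,  6.82305608e-05]), 'tool_pos': array([0.19991796, 0.61796839, 0.22956787]), 'tool_rot': array([-1.79899726e+02,  4.47508408e-03,  1.62077010e+02]), 'force': array([0.44123546, 1.01775647, 0.95387557]), 'wrist_torque': array([ 0.00765405, -0.05789448, -0.03102081]), 'grasp_force': 0.0, 'grip_width': 0.08710386365111081}
```

View pics/top0b.png

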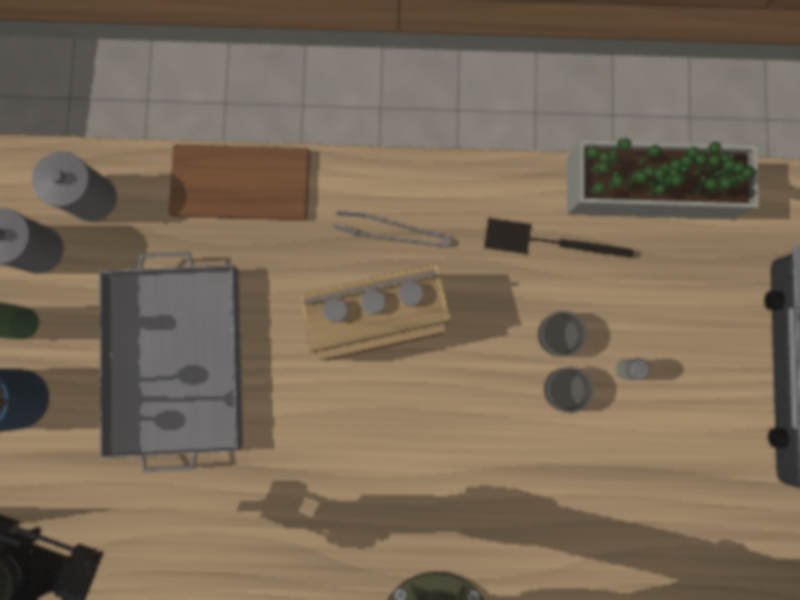

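View pics/side0b.png

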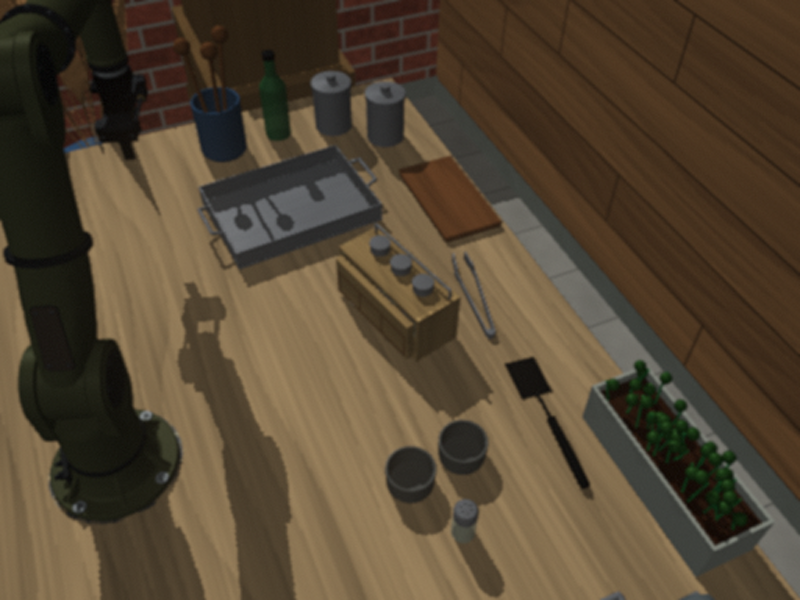

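The top view shows the rack around (375,310), its front edge running from (322,357) to (445,330), and the shaker cap at about (638,369) beside the ramekins at (562,333) and (568,389). I'll enlarge these next.

```bash
python3 - <<'E'
from h import *
a=cv2.imread('pics/top0.png'); b=cv2.imread('pics/side0.png')
A=cv2.resize(a[165:235,185:295],None,fx=5,fy=5,interpolation=cv2.INTER_CUBIC) #550x350
B=cv2.resize(a[195:270,335:445],None,fx=3,fy=3,interpolation=cv2.INTER_CUBIC) #330x225
C=cv2.resize(b[265:350,240:320],None,fx=3,fy=3,interpolation=cv2.INTER_CUBIC) #240x255
o=np.zeros((605,790,3),np.uint8)[:600]
o[:350,:550]=A; o[350:575,:330]=B; o[340:595,550:790]=C
cv2.imwrite('pics/crop1.png',o)
E
```

```text
(no output)
```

View pics/crop1.png

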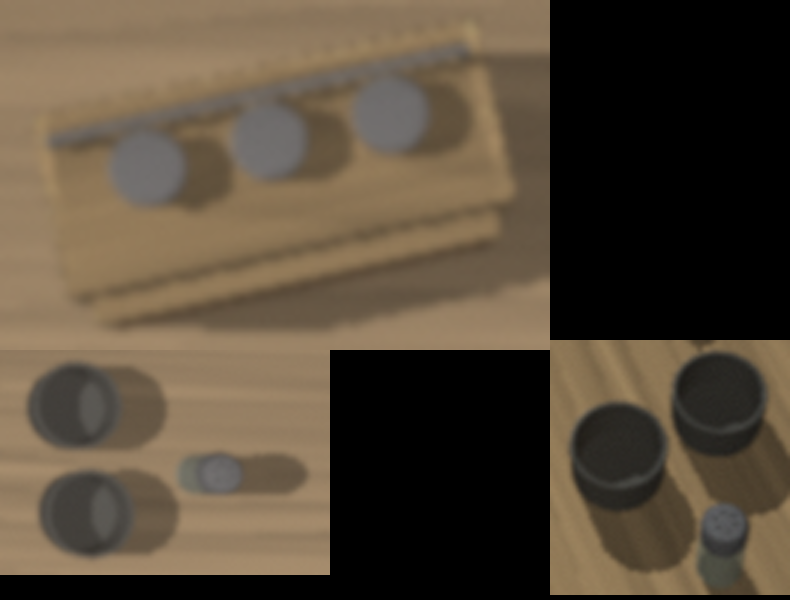

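The crop gives the panel's top front edge from (105,325) to (498,236), the roof front edge from (75,303) to (514,203), the shaker cap at (219,473) and, in the side view, the cap at (724,524).

```bash
python3 - <<'E'
from h import *
c=ld('top0.npz');s=ld('side0.npz')
T=lambda u,v,z:ray(c,185+u/5,165+v/5,z)
p1,p2=T(105,325,.109),T(498,236,.109); r1,r2=T(75,303,.124),T(514,203,.124)
print('panel',p1,p2,np.linalg.norm(p1-p2)); print('roof',r1,r2,np.linalg.norm(r1-r2))
b1,b2=T(45,120,.124),T(476,25,.124);print('back',b1,b2)
for a,b in((p1,p2),(r1,r2)):
    d=a-b; print('ang x-axis',np.degrees(np.arctan2(-d[0],d[1])))
print('mid panel',(p1+p2)/2,'mid roof',(r1+r2)/2)
for u in((148,168),(270,140),(391,114)):print('tin',T(*u,.135))
print('shaker',ray(c,408,236,.085),ray(s,298,326.3,.085))
for u in((359.7,213.3),(363.7,249.3)):print('ram',ray(c,*u,.05))
print('panel side?', [proj(s,x) for x in (p1,p2)])
E
```

```text
panel [0.51059859 0.22531167 0.109     ] [0.5678022  0.00093711 0.109     ] 0.23155170846738518
roof [0.52221013 0.24114494 0.124     ] [ 0.58583482 -0.00667624  0.124     ] 0.25585823546152936
back [0.62615265 0.26239778 0.124     ] [0.68798474 0.01710863 0.124     ]
ang x-axis 14.302697357977102
ang x-axis 14.398919681279795
mid panel [0.5392004  0.11312439 0.109     ] mid roof [0.55402247 0.11723435 0.124     ]
tin [0.59910224 0.20160154 0.135     ]
tin [0.61691829 0.13316044 0.135     ]
tin [0.63364155 0.0650044  0.135     ]
shaker [ 0.50941315 -0.36407931  0.085     ] [ 0.50787542 -0.3721464   0.085     ]
ram [ 0.57483411 -0.23107299  0.05      ]
ram [ 0.46688144 -0.2432645   0.05      ]
panel side? [(np.float64(214.89964461312755), np.float64(165.3247869356749)), (np.float64(259.47257760459337), np.float64(208.8014877615))]
```

```bash
cat >> h.py <<'E'
def go(p,yaw,cur=None,crot=None):
    o=sensors.get_obs(); P=np.array(cur if cur is not None else o['tool_pos']); R=Ro.from_euler('xyz',crot if crot is not None else o['tool_rot'],degrees=True)
    d=R.inv().apply(np.array(p)-P)*1000; rv=(R.inv()*Ro.from_euler('xyz',[180,0,yaw],degrees=True)).as_rotvec()
    print('xyz mm',np.round(d,1),'rot',np.round(rv,4))
YAW=14.35; RX=np.array([np.cos(np.radians(YAW)),np.sin(np.radians(YAW)),0]); RY=np.array([-RX[1],RX[0],0]); O=np.array([.539,.1131,0])
E
python3 - <<'E'
from h import *
p=O-.030*RX; p[2]=.231; print(p)
go(p,194.35,[.2,.618,.231],[180,0,162.077])
E
```

```text
[0.50993601 0.10566466 0.231     ]
xyz mm [-452.6 -392.1   -0. ] rot [ 0.      0.     -0.5633]
```

Request:
{"api": "drive_tool", "payload": {
  "moves": [
    {"x": -453,"y": -392,"z": 0,"rz": -0.5633,"fingers": 1},
    {"x": -453,"y": -392,"z": 0,"rz": -0.5633,"fingers": 1},
    {"x": -453,"y": -392,"z": 0,"rz": -0.5633,"fingers": 1},
    {"x": -453,"y": -392,"z": 0,"rz": -0.5633,"fingers": 1},
    {"x": -453,"y": -392,"z": 0,"rz": -0.5633,"fingers": 1},
    {"x": -453,"y": -392,"z": 0,"rz": -0.5633,"fingers": 1},
    {"x": -453,"y": -392,"z": 0,"rz": -0.5633,"fingers": 1},
    {"x": -453,"y": -392,"z": 0,"rz": -0.5633,"fingers": 1},
    {"x": -453,"y": -392,"z": 0,"rz": -0.5633,"fingers": 1},
    {"x": -453,"y": -392,"z": 0,"rz": -0.5633,"fingers": 1},
    {"x": -453,"y": -392,"z": 0,"rz": -0.5633,"fingers": 1},
    {"x": -453,"y": -392,"z": 0,"rz": -0.5633,"fingers": 1},
    {"x": -453,"y": -392,"z": 0,"rz": -0.5633,"fingers": 1}
  ]
}}

```text
invalid input at $.moves[0]: expected keys x, y, z, rx, ry, rz, fingers
```

Request:
{"api": "drive_tool", "payload": {
  "moves": [
    {"x": -453,"y": -392,"z": 0,"rx": 0,"ry": 0,"rz": -0.5633,"fingers": 1},
    {"x": -453,"y": -392,"z": 0,"rx": 0,"ry": 0,"rz": -0.5633,"fingers": 1},
    {"x": -453,"y": -392,"z": 0,"rx": 0,"ry": 0,"rz": -0.5633,"fingers": 1},
    {"x": -453,"y": -392,"z": 0,"rx": 0,"ry": 0,"rz": -0.5633,"fingers": 1},
    {"x": -453,"y": -392,"z": 0,"rx": 0,"ry": 0,"rz": -0.5633,"fingers": 1},
    {"x": -453,"y": -392,"z": 0,"rx": 0,"ry": 0,"rz": -0.5633,"fingers": 1},
    {"x": -453,"y": -392,"z": 0,"rx": 0,"ry": 0,"rz": -0.5633,"fingers": 1},
    {"x": -453,"y": -392,"z": 0,"rx": 0,"ry": 0,"rz": -0.5633,"fingers": 1},
    {"x": -453,"y": -392,"z": 0,"rx": 0,"ry": 0,"rz": -0.5633,"fingers": 1},
    {"x": -453,"y": -392,"z": 0,"rx": 0,"ry": 0,"rz": -0.5633,"fingers": 1},
    {"x": -453,"y": -392,"z": 0,"rx": 0,"ry": 0,"rz": -0.5633,"fingers": 1},
    {"x": -453,"y": -392,"z": 0,"rx": 0,"ry": 0,"rz": -0.5633,"fingers": 1},
    {"x": -453,"y": -392,"z": 0,"rx": 0,"ry": 0,"rz": -0.5633,"fingers": 1}
  ]
}}

```text
time_s: 1.72
tool_pos: [0.5097, 0.1077, 0.2304]
tool_rot: [180.0, -0.0, -165.5]
force: [-0.0, 0.4, 0.1]
grip_width: 0.0008
grasp_force: 0.0
```

Request:
{"api": "drive_tool", "payload": {
  "moves": [
    {"x": 0,"y": 0,"z": 131,"rx": 0,"ry": 0,"rz": 0,"fingers": 1},
    {"x": 0,"y": 0,"z": 131,"rx": 0,"ry": 0,"rz": 0,"fingers": 1},
    {"x": 0,"y": 0,"z": 131,"rx": 0,"ry": 0,"rz": 0,"fingers": 1},
    {"x": -5,"y": 0,"z": 131,"rx": 0,"ry": 0,"rz": 0,"fingers": 1},
    {"x": -10,"y": 0,"z": 131,"rx": 0,"ry": 0,"rz": 0,"fingers": 1},
    {"x": -10,"y": 0,"z": 131,"rx": 0,"ry": 0,"rz": 0,"fingers": 1}
  ]
}}

```text
time_s: 2.48
tool_pos: [0.5221, 0.1092, 0.1017]
tool_rot: [180.0, 0.2, -165.6]
force: [0.4, 0.3, 0.0]
grip_width: 0.0001
grasp_force: 0.0
```

```bash
python3 - <<'E'
from h import *
c=snap('wrist','w0.png'); print(-np.array(c['R']).T@c['t'])
a=cv2.imread('pics/w0.png'); c2=snap('side','s1.png'); b=cv2.imread('pics/s1.png')[110:240,190:320]
o=np.zeros((520,800,3),np.uint8); o[:288,:384]=cv2.resize(a,(384,288)); o[:416,384:800]=cv2.resize(b,(416,416),interpolation=cv2.INTER_CUBIC); cv2.imwrite('pics/m1.png',o)
E
```

```text
[0.44131095 0.08710404 0.25565214]
```

View pics/m1.png

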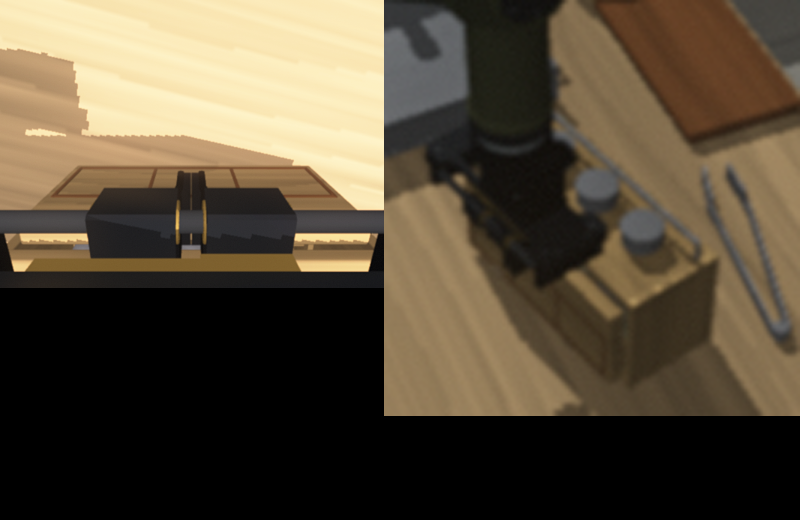

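The fingers are centred in front of the panel and square to it, about 8 mm away. I'll creep in.

Request:
{"api": "drive_tool", "payload": {
  "moves": [
    {"x": -2,"y": 0,"z": 0,"rx": 0,"ry": 0,"rz": 0,"fingers": 1},
    {"x": -4,"y": 0,"z": 0,"rx": 0,"ry": 0,"rz": 0,"fingers": 1},
    {"x": -4,"y": 0,"z": 0,"rx": 0,"ry": 0,"rz": 0,"fingers": 1}
  ]
}}

```text
time_s: 2.95
tool_pos: [0.5241, 0.1096, 0.0996]
tool_rot: [-180.0, 0.0, -165.6]
force: [0.2, 0.3, 0.4]
grip_width: 0.0008
grasp_force: 0.0
```

Request:
{"api": "drive_tool", "payload": {
  "moves": [
    {"x": -2,"y": 0,"z": 0,"rx": 0,"ry": 0,"rz": 0,"fingers": 1},
    {"x": -2,"y": 0,"z": 0,"rx": 0,"ry": 0,"rz": 0,"fingers": 1}
  ]
}}

```text
time_s: 3.2
tool_pos: [0.5261, 0.1101, 0.0995]
tool_rot: [-180.0, 0.0, -165.6]
force: [0.2, -0.2, -0.9]
grip_width: 0.0007
grasp_force: 0.0
```

Request:
{"api": "drive_tool", "payload": {
  "moves": [
    {"x": -1,"y": 0,"z": 0,"rx": 0,"ry": 0,"rz": 0,"fingers": 1},
    {"x": -2,"y": 0,"z": 0,"rx": 0,"ry": 0,"rz": 0,"fingers": 1},
    {"x": -2,"y": 0,"z": 0,"rx": 0,"ry": 0,"rz": 0,"fingers": 1}
  ]
}}

```text
time_s: 3.58
tool_pos: [0.528, 0.1106, 0.0996]
tool_rot: [-180.0, 0.0, -165.6]
force: [1.3, 0.5, 0.2]
grip_width: 0.0006
grasp_force: 0.0
```

Request:
{"api": "drive_tool", "payload": {
  "moves": [
    {"x": -1,"y": 0,"z": 0,"rx": 0,"ry": 0,"rz": 0,"fingers": 1},
    {"x": -2,"y": 0,"z": 0,"rx": 0,"ry": 0,"rz": 0,"fingers": 1},
    {"x": -2,"y": 0,"z": 0,"rx": 0,"ry": 0,"rz": 0,"fingers": 1}
  ]
}}

```text
time_s: 3.95
tool_pos: [0.5299, 0.1111, 0.0996]
tool_rot: [180.0, 0.0, -165.6]
force: [-0.4, 0.0, -0.9]
grip_width: 0.0003
grasp_force: 0.0
```

Request:
{"api": "drive_tool", "payload": {
  "moves": [
    {"x": -1,"y": 0,"z": 0,"rx": 0,"ry": 0,"rz": 0,"fingers": 1},
    {"x": -2,"y": 0,"z": 0,"rx": 0,"ry": 0,"rz": 0,"fingers": 1},
    {"x": -2,"y": 0,"z": 0,"rx": 0,"ry": 0,"rz": 0,"fingers": 1}
  ]
}}

```text
time_s: 4.32
tool_pos: [0.5313, 0.1114, 0.0995]
tool_rot: [180.0, -0.1, -165.7]
force: [-2.4, -0.5, 0.7]
grip_width: 0.0006
grasp_force: 1.1
```

Contact is at about x=0.531.

Request:
{"api": "drive_tool", "payload": {
  "moves": [
    {"x": -1,"y": 0,"z": 0,"rx": 0,"ry": 0,"rz": 0,"fingers": 1},
    {"x": -2,"y": 0,"z": 0,"rx": 0,"ry": 0,"rz": 0,"fingers": 1},
    {"x": -2,"y": 0,"z": 0,"rx": 0,"ry": 0,"rz": 0,"fingers": 1}
  ]
}}

```text
time_s: 4.7
tool_pos: [0.5334, 0.112, 0.0994]
tool_rot: [180.0, -0.0, -165.6]
force: [-3.9, -0.8, 2.3]
grip_width: 0.0002
grasp_force: 1.9
```

Request:
{"api": "drive_tool", "payload": {
  "moves": [
    {"x": -1,"y": 0,"z": 0,"rx": 0,"ry": 0,"rz": 0,"fingers": 1},
    {"x": -1,"y": 0,"z": 0,"rx": 0,"ry": 0,"rz": 0,"fingers": 1},
    {"x": -1,"y": 0,"z": 0,"rx": 0,"ry": 0,"rz": 0,"fingers": 1}
  ]
}}

```text
time_s: 5.08
tool_pos: [0.5346, 0.1123, 0.0994]
tool_rot: [-180.0, -0.0, -165.6]
force: [-3.9, -1.0, 0.3]
grip_width: 0.0003
grasp_force: 1.7
```

Request:
{"api": "drive_tool", "payload": {
  "moves": [
    {"x": -0.7,"y": 0,"z": 0,"rx": 0,"ry": 0,"rz": 0,"fingers": 1},
    {"x": -0.7,"y": 0,"z": 0,"rx": 0,"ry": 0,"rz": 0,"fingers": 1}
  ]
}}

```text
time_s: 5.32
tool_pos: [0.5353, 0.1124, 0.0994]
tool_rot: [-180.0, -0.0, -165.6]
force: [-3.9, -1.9, 0.7]
grip_width: 0.0007
grasp_force: 1.8
```

Request:
{"api": "drive_tool", "payload": {
  "moves": [
    {"x": -0.6,"y": 0,"z": 0,"rx": 0,"ry": 0,"rz": 0,"fingers": 1},
    {"x": -0.6,"y": 0,"z": 0,"rx": 0,"ry": 0,"rz": 0,"fingers": 1}
  ]
}}

```text
time_s: 5.58
tool_pos: [0.5359, 0.1126, 0.0994]
tool_rot: [180.0, -0.0, -165.6]
force: [-4.3, -1.4, 0.0]
grip_width: 0.0007
grasp_force: 1.8
```

Request:
{"api": "drive_tool", "payload": {
  "moves": [
    {"x": -0.6,"y": 0,"z": 0,"rx": 0,"ry": 0,"rz": 0,"fingers": 1},
    {"x": -0.6,"y": 0,"z": 0,"rx": 0,"ry": 0,"rz": 0,"fingers": 1}
  ]
}}

```text
time_s: 5.82
tool_pos: [0.5364, 0.1128, 0.0994]
tool_rot: [180.0, -0.0, -165.6]
force: [-3.6, -0.0, -0.1]
grip_width: 0.0006
grasp_force: 1.8
```

Request:
{"api": "drive_tool", "payload": {
  "moves": [
    {"x": -0.6,"y": 0,"z": 0,"rx": 0,"ry": 0,"rz": 0,"fingers": 1},
    {"x": -0.6,"y": 0,"z": 0,"rx": 0,"ry": 0,"rz": 0,"fingers": 1}
  ]
}}

```text
time_s: 6.08
tool_pos: [0.537, 0.1129, 0.0994]
tool_rot: [-180.0, -0.0, -165.6]
force: [-4.0, -1.2, -1.5]
grip_width: 0.0004
grasp_force: 1.8
```

Request:
{"api": "drive_tool", "payload": {
  "moves": [
    {"x": -0.6,"y": 0,"z": 0,"rx": 0,"ry": 0,"rz": 0,"fingers": 1},
    {"x": -0.6,"y": 0,"z": 0,"rx": 0,"ry": 0,"rz": 0,"fingers": 1}
  ]
}}

```text
time_s: 6.32
tool_pos: [0.5376, 0.113, 0.0995]
tool_rot: [180.0, -0.0, -165.7]
force: [-3.4, -1.3, -1.5]
grip_width: 0.0006
grasp_force: 1.8
```

Request:
{"api": "drive_tool", "payload": {
  "moves": [
    {"x": -0.6,"y": 0,"z": 0,"rx": 0,"ry": 0,"rz": 0,"fingers": 1},
    {"x": -0.6,"y": 0,"z": 0,"rx": 0,"ry": 0,"rz": 0,"fingers": 1}
  ]
}}

```text
time_s: 6.58
tool_pos: [0.5382, 0.1132, 0.0995]
tool_rot: [180.0, -0.0, -165.6]
force: [-4.3, -1.5, -2.2]
grip_width: 0.0006
grasp_force: 1.8
```

Request:
{"api": "drive_tool", "payload": {
  "moves": [
    {"x": -0.6,"y": 0,"z": 0,"rx": 0,"ry": 0,"rz": 0,"fingers": 1},
    {"x": -0.6,"y": 0,"z": 0,"rx": 0,"ry": 0,"rz": 0,"fingers": 1}
  ]
}}

```text
time_s: 6.82
tool_pos: [0.5388, 0.1134, 0.0995]
tool_rot: [-180.0, -0.0, -165.6]
force: [-3.3, -0.5, -2.0]
grip_width: 0.0008
grasp_force: 1.8
```

Request:
{"api": "drive_tool", "payload": {
  "moves": [
    {"x": -0.6,"y": 0,"z": 0,"rx": 0,"ry": 0,"rz": 0,"fingers": 1},
    {"x": -0.6,"y": 0,"z": 0,"rx": 0,"ry": 0,"rz": 0,"fingers": 1}
  ]
}}

```text
time_s: 7.08
tool_pos: [0.5394, 0.1135, 0.0995]
tool_rot: [180.0, 0.0, -165.6]
force: [-2.3, -2.0, -2.3]
grip_width: 0.0003
grasp_force: 1.8
```

Request:
{"api": "drive_tool", "payload": {
  "moves": [
    {"x": -0.6,"y": 0,"z": 0,"rx": 0,"ry": 0,"rz": 0,"fingers": 1},
    {"x": -0.6,"y": 0,"z": 0,"rx": 0,"ry": 0,"rz": 0,"fingers": 1}
  ]
}}

```text
time_s: 7.32
tool_pos: [0.5399, 0.1136, 0.0995]
tool_rot: [180.0, -0.0, -165.6]
force: [-4.7, -1.7, -3.3]
grip_width: 0.0005
grasp_force: 2.1
```

Request:
{"api": "drive_tool", "payload": {
  "moves": [
    {"x": -0.6,"y": 0,"z": 0,"rx": 0,"ry": 0,"rz": 0,"fingers": 1},
    {"x": -0.6,"y": 0,"z": 0,"rx": 0,"ry": 0,"rz": 0,"fingers": 1}
  ]
}}

```text
time_s: 7.58
tool_pos: [0.5406, 0.1138, 0.0995]
tool_rot: [180.0, -0.0, -165.6]
force: [-4.5, -1.4, -2.7]
grip_width: 0.0009
grasp_force: 2.1
```

Request:
{"api": "drive_tool", "payload": {
  "moves": [
    {"x": -0.6,"y": 0,"z": 0,"rx": 0,"ry": 0,"rz": 0,"fingers": 1},
    {"x": -0.6,"y": 0,"z": 0,"rx": 0,"ry": 0,"rz": 0,"fingers": 1}
  ]
}}

```text
time_s: 7.82
tool_pos: [0.5411, 0.1139, 0.0995]
tool_rot: [180.0, -0.0, -165.6]
force: [-4.4, -0.8, -2.2]
grip_width: 0.0009
grasp_force: 2.1
```

Request:
{"api": "drive_tool", "payload": {
  "moves": [
    {"x": -0.6,"y": 0,"z": 0,"rx": 0,"ry": 0,"rz": 0,"fingers": 1},
    {"x": -0.6,"y": 0,"z": 0,"rx": 0,"ry": 0,"rz": 0,"fingers": 1}
  ]
}}

```text
time_s: 8.07
tool_pos: [0.5418, 0.1141, 0.0995]
tool_rot: [180.0, 0.0, -165.6]
force: [-3.8, -1.8, -2.8]
grip_width: 0.0006
grasp_force: 2.1
```

Request:
{"api": "drive_tool", "payload": {
  "moves": [
    {"x": -0.6,"y": 0,"z": 0,"rx": 0,"ry": 0,"rz": 0,"fingers": 1},
    {"x": -0.6,"y": 0,"z": 0,"rx": 0,"ry": 0,"rz": 0,"fingers": 1}
  ]
}}

```text
time_s: 8.32
tool_pos: [0.5424, 0.1143, 0.0996]
tool_rot: [180.0, 0.0, -165.6]
force: [-3.7, -1.6, -2.6]
grip_width: 0.0004
grasp_force: 2.1
```

Request:
{"api": "drive_tool", "payload": {
  "moves": [
    {"x": -0.6,"y": 0,"z": 0,"rx": 0,"ry": 0,"rz": 0,"fingers": 1},
    {"x": -0.6,"y": 0,"z": 0,"rx": 0,"ry": 0,"rz": 0,"fingers": 1}
  ]
}}

```text
time_s: 8.57
tool_pos: [0.543, 0.1144, 0.0996]
tool_rot: [180.0, 0.0, -165.6]
force: [-4.3, -0.9, -2.2]
grip_width: 0.0006
grasp_force: 2.1
```

Request:
{"api": "drive_tool", "payload": {
  "moves": [
    {"x": -0.6,"y": 0,"z": 0,"rx": 0,"ry": 0,"rz": 0,"fingers": 1},
    {"x": -0.6,"y": 0,"z": 0,"rx": 0,"ry": 0,"rz": 0,"fingers": 1}
  ]
}}

```text
time_s: 8.82
tool_pos: [0.5436, 0.1146, 0.0996]
tool_rot: [180.0, 0.0, -165.6]
force: [-4.2, -1.6, -3.7]
grip_width: 0.0007
grasp_force: 2.1
```

Request:
{"api": "drive_tool", "payload": {
  "moves": [
    {"x": -0.6,"y": 0,"z": 0,"rx": 0,"ry": 0,"rz": 0,"fingers": 1},
    {"x": -0.6,"y": 0,"z": 0,"rx": 0,"ry": 0,"rz": 0,"fingers": 1}
  ]
}}

```text
time_s: 9.07
tool_pos: [0.544, 0.1147, 0.0996]
tool_rot: [180.0, -0.0, -165.6]
force: [-5.1, -1.2, -2.6]
grip_width: 0.0008
grasp_force: 2.5
```

Request:
{"api": "drive_tool", "payload": {
  "moves": [
    {"x": -0.5,"y": 0,"z": 0,"rx": 0,"ry": 0,"rz": 0,"fingers": 1},
    {"x": -0.5,"y": 0,"z": 0,"rx": 0,"ry": 0,"rz": 0,"fingers": 1}
  ]
}}

```text
time_s: 9.32
tool_pos: [0.5442, 0.1147, 0.0996]
tool_rot: [180.0, -0.0, -165.7]
force: [-6.0, -1.4, -0.9]
grip_width: 0.0006
grasp_force: 2.9
```

Request:
{"api": "drive_tool", "payload": {
  "moves": [
    {"x": -0.4,"y": 0,"z": 0,"rx": 0,"ry": 0,"rz": 0,"fingers": 1},
    {"x": 50,"y": 0,"z": 0,"rx": 0,"ry": 0,"rz": 0,"fingers": 1},
    {"x": 105,"y": 0,"z": 0,"rx": 0,"ry": 0,"rz": 0,"fingers": 1},
    {"x": 108,"y": 0,"z": 0,"rx": 0,"ry": 0,"rz": 0,"fingers": 1},
    {"x": 108,"y": 0,"z": -20,"rx": 0,"ry": 0,"rz": 0,"fingers": 1},
    {"x": 108,"y": 0,"z": -80,"rx": 0,"ry": 0,"rz": 0,"fingers": 1},
    {"x": 108,"y": 0,"z": -120,"rx": 0,"ry": 0,"rz": 0,"fingers": 1}
  ]
}}

```text
time_s: 10.2
tool_pos: [0.4436, 0.0891, 0.224]
tool_rot: [179.9, 0.5, -165.7]
force: [0.5, -0.3, 0.3]
grip_width: 0.0003
grasp_force: 0.0
```

```bash
python3 - <<'E'
from h import *
c=snap('top','t2.png'); a=cv2.imread('pics/t2.png')[165:245,185:305]
d=snap('side','s2.png'); b=cv2.imread('pics/s2.png')[130:240,190:310]
o=np.zeros((600,800,3),np.uint8); o[:320,:480]=cv2.resize(a,None,fx=4,fy=4,interpolation=2); o[260:590,440:800]=cv2.resize(b,None,fx=3,fy=3,interpolation=2);cv2.imwrite('pics/m2.png',o)
E
```

```text
(no output)
```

View pics/m2.png

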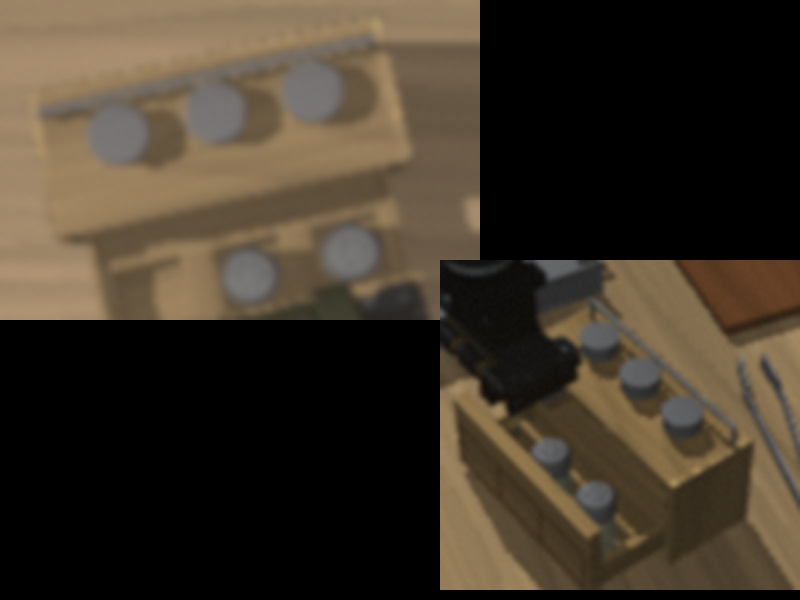

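The tray is fully out and the left pocket (pocket0) is empty. Next I go to the shaker.

```bash
python3 - <<'E'
from h import *
print(sensors.get_obs()['qpos'])
S=np.array([.508,-.368,.23]); go(S-.06*RX,194.35)
E
```

```text
[-35.03306549  -7.14193717  18.88678108 111.0090069    2.30631023
  74.84567677  87.4940309 ]
xyz mm [ 113.  -458.9   -6.3] rot [ 0.0019  0.016  -0.0001]
```

Request:
{"api": "drive_tool", "payload": {
  "moves": [
    {"x": 113,"y": -459,"z": -6,"rx": 0,"ry": 0,"rz": 0,"fingers": -0.6},
    {"x": 113,"y": -459,"z": -6,"rx": 0,"ry": 0,"rz": 0,"fingers": -0.6},
    {"x": 113,"y": -459,"z": -6,"rx": 0,"ry": 0,"rz": 0,"fingers": -0.6},
    {"x": 113,"y": -459,"z": -6,"rx": 0,"ry": 0,"rz": 0,"fingers": -0.6},
    {"x": 113,"y": -459,"z": -6,"rx": 0,"ry": 0,"rz": 0,"fingers": -0.6},
    {"x": 113,"y": -459,"z": -6,"rx": 0,"ry": 0,"rz": 0,"fingers": -0.6},
    {"x": 113,"y": -459,"z": -6,"rx": 0,"ry": 0,"rz": 0,"fingers": -0.6},
    {"x": 113,"y": -459,"z": -6,"rx": 0,"ry": 0,"rz": 0,"fingers": -0.6},
    {"x": 113,"y": -459,"z": -6,"rx": 0,"ry": 0,"rz": 0,"fingers": -0.6},
    {"x": 113,"y": -459,"z": -6,"rx": 0,"ry": 0,"rz": 0,"fingers": -0.6},
    {"x": 113,"y": -459,"z": -6,"rx": 0,"ry": 0,"rz": 0,"fingers": -0.6},
    {"x": 113,"y": -459,"z": -6,"rx": 0,"ry": 0,"rz": 0,"fingers": -0.6}
  ]
}}

```text
time_s: 11.8
tool_pos: [0.4451, -0.3835, 0.2258]
tool_rot: [180.0, 0.1, -165.5]
force: [0.7, 0.2, -0.3]
grip_width: 0.0693
grasp_force: 0.0
```

```bash
python3 - <<'E'
from h import *
w=snap('wrist','w3.png'); t=snap('top','t3.png')
o=np.zeros((600,800,3),np.uint8); o[:384,:512]=cv2.imread('pics/w3.png'); o[384:584,0:320]=cv2.resize(cv2.imread('pics/t2.png')[215:265,370:450],None,fx=4,fy=4,interpolation=2)
o[300:600,512:800]=cv2.resize(cv2.imread('pics/t3.png')[165:265,189:285],None,fx=3,fy=3,interpolation=2)
cv2.imwrite('pics/m3.png',o)
print(sensors.get_obs()['tool_pos'],sensors.get_obs()['grip_width'],[proj(w,np.array([.508,-.368,z])) for z in(0,.085)])
E
```

```text
[ 0.44472416 -0.38388316  0.22575124] 0.06968694900545268 [(np.float64(254.71720837647672), np.float64(210.0927408560015)), (np.float64(254.82986179278865), np.float64(242.65833250417188))]
```

View pics/m3.png

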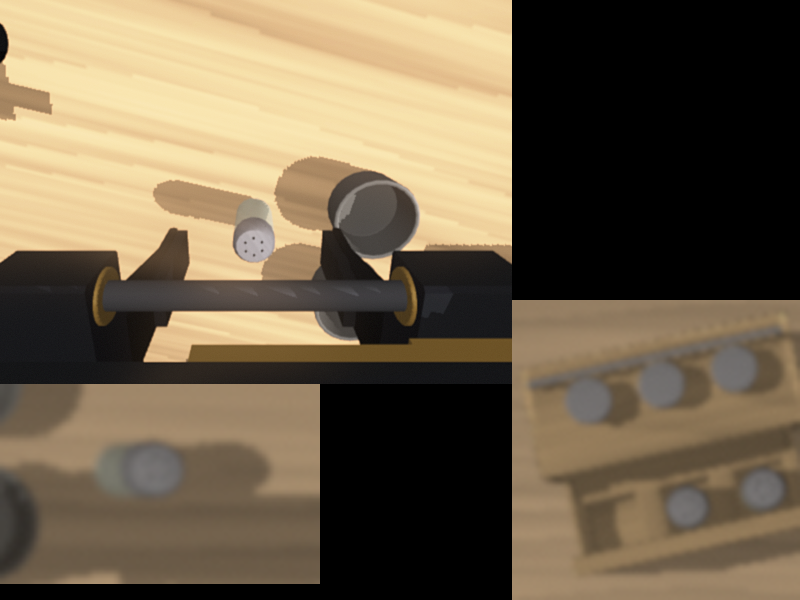

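The cap shows at (254.5,241) in the wrist view, within 2 px of the prediction. In the top view the tray shaker caps are at (687,507) and (763,489) in the crop.

```bash
python3 - <<'E'
from h import *
w=ld('w3.npz');t=ld('t3.npz')
S=ray(w,254.5,241,.085); print('S',S)
a=ray(t,189+175/3,165+207/3,.103);b=ray(t,189+251/3,165+189/3,.103);print(a,b,np.linalg.norm(a-b),np.degrees(np.arctan2(-(a-b)[0],(a-b)[1])))
e0=O-.036*RX
print('model',[e0+k*.076*RY for k in(1,0,-1)],'from shakers',2*a-b)
S[2]=.200; go(S,194.35)
im=cv2.imread('pics/t3.png')[205:265,200:285]; cv2.imwrite('pics/m4.png',cv2.resize(im,None,fx=7,fy=7,interpolation=2))
E
```

```text
S [ 0.50639488 -0.36873966  0.085     ]
[0.50242763 0.10662726 0.103     ] [0.52162195 0.03403913 0.103     ] 0.07508301066280547 14.811593090909778
model [array([0.48528702, 0.17780638, 0.        ]), array([0.50412321, 0.1041776 , 0.        ]), array([0.52295939, 0.03054881, 0.        ])] from shakers [0.4832333  0.17921539 0.103     ]
xyz mm [-63.5  -0.7  25.8] rot [0.0001 0.0011 0.0015]
```

View pics/m4.png

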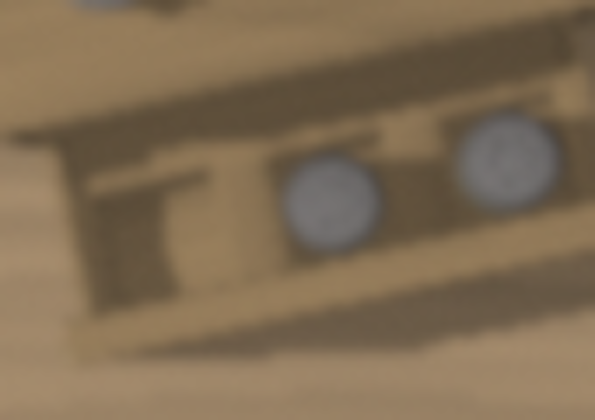

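The empty left pocket is clear. Now I pick up the shaker.

Request:
{"api": "drive_tool", "payload": {
  "moves": [
    {"x": -63.5,"y": -0.7,"z": 0,"rx": 0,"ry": 0,"rz": 0,"fingers": -0.6},
    {"x": -63.5,"y": -0.7,"z": 30,"rx": 0,"ry": 0,"rz": 0,"fingers": -0.6},
    {"x": -63.5,"y": -0.7,"z": 80,"rx": 0,"ry": 0,"rz": 0,"fingers": -0.6},
    {"x": -63.5,"y": -0.7,"z": 130,"rx": 0,"ry": 0,"rz": 0,"fingers": -0.6},
    {"x": -63.5,"y": -0.7,"z": 171,"rx": 0,"ry": 0,"rz": 0,"fingers": -0.6},
    {"x": -63.5,"y": -0.7,"z": 171,"rx": 0,"ry": 0,"rz": 0,"fingers": -0.6},
    {"x": -63.5,"y": -0.7,"z": 171,"rx": 0,"ry": 0,"rz": 0,"fingers": -0.6}
  ]
}}

```text
time_s: 12.78
tool_pos: [0.5069, -0.3704, 0.0564]
tool_rot: [-179.9, 0.1, -165.6]
force: [-0.0, -0.6, 1.2]
grip_width: 0.0696
grasp_force: 0.0
```

Request:
{"api": "drive_tool", "payload": {
  "moves": [
    {"x": 0,"y": 0,"z": 0,"rx": 0,"ry": 0,"rz": 0,"fingers": 1},
    {"x": 0,"y": 0,"z": 0,"rx": 0,"ry": 0,"rz": 0,"fingers": 1},
    {"x": 0,"y": 0,"z": 0,"rx": 0,"ry": 0,"rz": 0,"fingers": 1},
    {"x": 0,"y": 0,"z": 0,"rx": 0,"ry": 0,"rz": 0,"fingers": 1},
    {"x": 0,"y": 0,"z": 0,"rx": 0,"ry": 0,"rz": 0,"fingers": 1},
    {"x": 0,"y": 0,"z": 0,"rx": 0,"ry": 0,"rz": 0,"fingers": 1}
  ],
  "force": 15
}}

```text
time_s: 13.52
tool_pos: [0.5062, -0.3695, 0.0549]
tool_rot: [-180.0, 0.0, -165.6]
force: [0.3, 1.6, 3.7]
grip_width: 0.0416
grasp_force: 15.0
```

Request:
{"api": "drive_tool", "payload": {
  "moves": [
    {"x": 0,"y": 0,"z": -30,"rx": 0,"ry": 0,"rz": 0,"fingers": 1},
    {"x": 0,"y": 0,"z": -70,"rx": 0,"ry": 0,"rz": 0,"fingers": 1},
    {"x": 0,"y": 0,"z": -110,"rx": 0,"ry": 0,"rz": 0,"fingers": 1},
    {"x": 0,"y": 0,"z": -150,"rx": 0,"ry": 0,"rz": 0,"fingers": 1},
    {"x": 0,"y": 0,"z": -160,"rx": 0,"ry": 0,"rz": 0,"fingers": 1},
    {"x": 0,"y": 0,"z": -160,"rx": 0,"ry": 0,"rz": 0,"fingers": 1}
  ]
}}

```text
time_s: 14.28
tool_pos: [0.5058, -0.3695, 0.214]
tool_rot: [180.0, -0.0, -165.6]
force: [-0.6, 0.2, -0.7]
grip_width: 0.0417
grasp_force: 15.0
```

```bash
python3 - <<'E'
from h import *
o=sensors.get_obs();print(o['tool_pos'],o['tool_rot'],o['grip_width']); go([.485,.1785,.215],194.35)
E
```

```text
[ 0.50580801 -0.36945851  0.21396706] [ 1.79981036e+02 -6.06052059e-03 -1.65644354e+02] 0.04166482961214047
xyz mm [-115.7  536.    -0.9] rot [ 0.0003 -0.0001  0.0001]
```

Request:
{"api": "drive_tool", "payload": {
  "moves": [
    {"x": -4,"y": 18,"z": 0,"rx": 0,"ry": 0,"rz": 0,"fingers": 1},
    {"x": -12,"y": 55,"z": 0,"rx": 0,"ry": 0,"rz": 0,"fingers": 1},
    {"x": -22,"y": 100,"z": 0,"rx": 0,"ry": 0,"rz": 0,"fingers": 1},
    {"x": -32,"y": 150,"z": 0,"rx": 0,"ry": 0,"rz": 0,"fingers": 1},
    {"x": -43,"y": 200,"z": 0,"rx": 0,"ry": 0,"rz": 0,"fingers": 1},
    {"x": -54,"y": 250,"z": 0,"rx": 0,"ry": 0,"rz": 0,"fingers": 1},
    {"x": -65,"y": 300,"z": 0,"rx": 0,"ry": 0,"rz": 0,"fingers": 1},
    {"x": -75,"y": 350,"z": 0,"rx": 0,"ry": 0,"rz": 0,"fingers": 1},
    {"x": -86,"y": 400,"z": 0,"rx": 0,"ry": 0,"rz": 0,"fingers": 1},
    {"x": -97,"y": 450,"z": 0,"rx": 0,"ry": 0,"rz": 0,"fingers": 1},
    {"x": -106,"y": 490,"z": 0,"rx": 0,"ry": 0,"rz": 0,"fingers": 1},
    {"x": -112,"y": 520,"z": 0,"rx": 0,"ry": 0,"rz": 0,"fingers": 1},
    {"x": -115.7,"y": 536,"z": 0,"rx": 0,"ry": 0,"rz": 0,"fingers": 1},
    {"x": -115.7,"y": 536,"z": 0,"rx": 0,"ry": 0,"rz": 0,"fingers": 1},
    {"x": -115.7,"y": 536,"z": 0,"rx": 0,"ry": 0,"rz": 0,"fingers": 1}
  ]
}}

```text
time_s: 16.15
tool_pos: [0.4852, 0.1767, 0.2143]
tool_rot: [-179.9, -0.0, -165.8]
force: [-0.1, -0.6, -1.3]
grip_width: 0.0418
grasp_force: 15.0
```

```bash
python3 - <<'E'
from h import *
w=snap('wrist','w5.png'); s=snap('side','s5.png')
o=np.zeros((384,800,3),np.uint8); o[:,:512]=cv2.imread('pics/w5.png'); o[:,512:]=cv2.resize(cv2.imread('pics/s5.png')[115:243,190:286],None,fx=3,fy=3,interpolation=2)
cv2.imwrite('pics/m5.png',o)
P=np.array([.485,.1785,.04]); 
print([np.round(proj(w,P+a*.026*RX+b*.026*RY)) for a,b in((1,1),(1,-1),(-1,-1),(-1,1))],proj(w,P+[0,0,.063]-.076*RY),proj(w,P+[0,0,.063]-.152*RY))
E
```

```text
[array([283., 193.]), array([232., 193.]), array([231., 142.]), array([285., 142.])] (np.float64(164.53848059434642), np.float64(187.56413096239694)) (np.float64(70.9536779681373), np.float64(187.64296799964185))
```

View pics/m5.png

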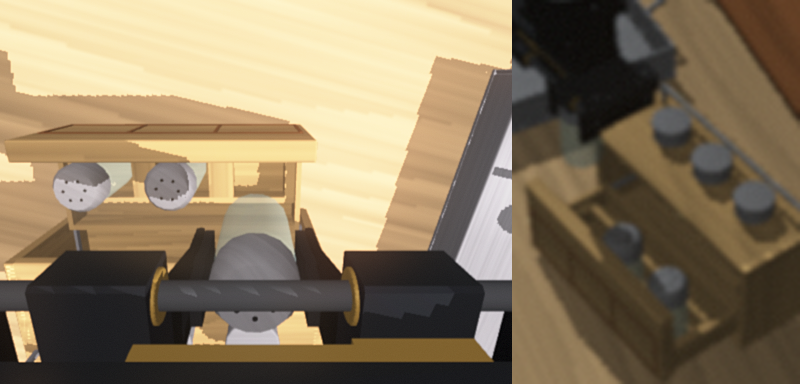

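The shaker hangs upright in the gripper above the tray. The empty pocket is seen between columns 232 and 287, matching the predicted 232 to 285. The panel's top board ends at (303,124) and (316,140).

```bash
python3 - <<'E'
from h import *
w=ld('w5.npz')
im=cv2.imread('pics/w5.png')[110:220,200:330]; cv2.imwrite('pics/m6.png',cv2.resize(im,None,fx=5,fy=5,interpolation=2))
for x in(-.08,-.062):
  for z in (.109,.009): print(x,z,np.round(proj(w,O+x*RX+.12*RY+[0,0,z]),1))
go([.485,.1785,.090],194.35)
E
```

```text
-0.08 0.109 [315.6 134.4]
-0.08 0.009 [299.2 119.7]
-0.062 0.109 [314.4 157.8]
-0.062 0.009 [298.5 137.1]
xyz mm [ -0.    1.8 124.5] rot [-0.0003 -0.     -0.0024]
```

View pics/m6.png

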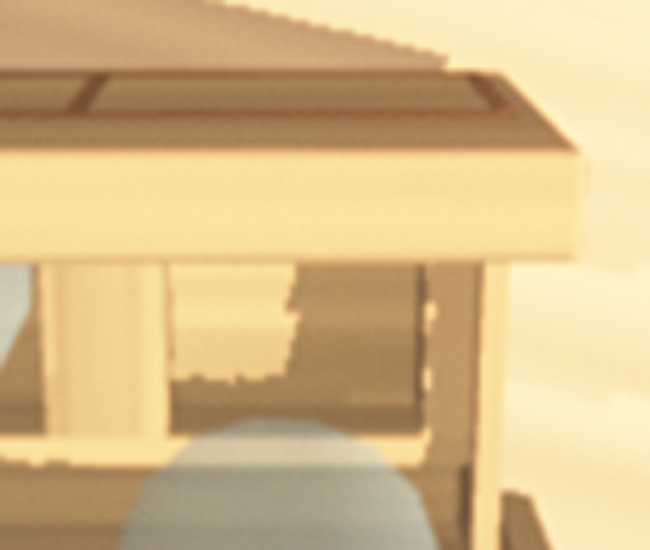

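```bash
python3 - <<'E'
from h import *
w=ld('w5.npz');t=ld('t3.npz')
o=sensors.get_obs(); T=o['tool_pos'].copy(); print(T)
for x in(-.021,):
  q=T+x*RX; q[2]=T[2]-.055; print('shaker far-bottom pred',proj(w,q),'seen 254.4,193.6'); q2=q-.001*RX; print(proj(w,q2))
f=lambda p:(np.round(1000*(p-O)@RX,1),np.round(1000*(p-O)@RY,1))
print('top panel outer corner',f(ray(t,200+75/7,205+357/7,.109)))
print('wrist panel outer/inner corner',f(ray(w,316.4,140,.109)),f(ray(w,316,162.4,.109)))
print('wrist pocket0 back-left/right rim',f(ray(w,233.5,197,.04)),f(ray(w,284,197,.04)))
print('wrist pocket floor back', f(ray(w,234,196,.018)))
E
```

```text
[0.48541537 0.17674721 0.21454062]
shaker far-bottom pred (np.float64(256.2884196336069), np.float64(182.55282986382267)) seen 254.4,193.6
(np.float64(256.2893235809929), np.float64(181.04324876969778))
top panel outer corner (np.float64(-74.9), np.float64(118.2))
wrist panel outer/inner corner (np.float64(-75.8), np.float64(120.8)) (np.float64(-58.3), np.float64(121.5))
wrist pocket0 back-left/right rim (np.float64(-6.3), np.float64(52.4)) (np.float64(-6.2), np.float64(103.6))
wrist pocket floor back (np.float64(0.2), np.float64(51.6))
```

```bash
python3 - <<'E'
from h import *
w=ld('w5.npz'); T=sensors.get_obs()['tool_pos']
f=lambda p:(np.round(1000*(p-T)@RX,1),np.round(1000*(p-T)@RY,1))
z=T[2]+.030
print('cap c',f(ray(w,255.5,282.5,z)),'top edge',f(ray(w,255.5,232.5,z)),'bot edge',f(ray(w,255.5,332,z)),'L/R',f(ray(w,213.5,283,z)),f(ray(w,297.5,283,z)))
print('base far',f(ray(w,254.4,193.6,T[2]-.055)))
for n in('top','side'):
    c=snap(n,n+'7.png')
s=ld('side7.npz'); u,v=proj(s,T); print(u,v)
im=cv2.imread('pics/side7.png'); u=int(u);v=int(v)
a=cv2.resize(im[v-35:v+45,u-40:u+60],None,fx=6,fy=6,interpolation=2); cv2.imwrite('pics/m7.png',a); print(u-40,v-35)
for z in(-.055,-.02): print([np.round(proj(s,T+k*RX+[0,0,z]),1) for k in(0,.007)])
E
```

```text
cap c (np.float64(-3.0), np.float64(-0.7)) top edge (np.float64(-25.7), np.float64(-0.7)) bot edge (np.float64(21.8), np.float64(-0.7)) L/R (np.float64(-2.8), np.float64(-18.2)) (np.float64(-2.8), np.float64(16.7))
base far (np.float64(-13.6), np.float64(-1.2))
210.822712706578 153.09109929274297
170 118
[array([211.9, 166.1]), array([213.8, 165.2])]
[array([211.2, 157.9]), array([213.1, 156.9])]
```

View pics/m7.png

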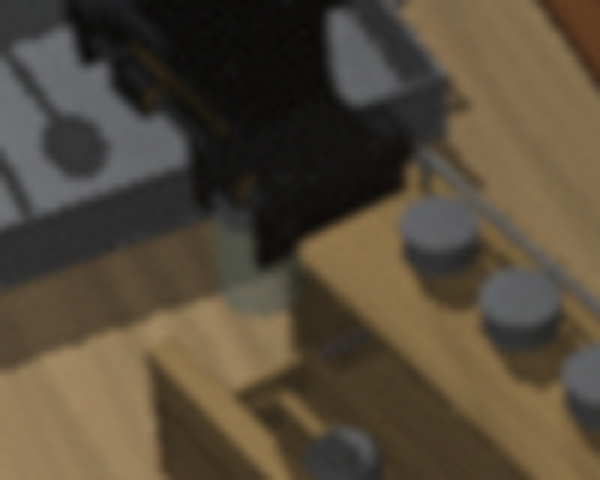

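Three views agree that the shaker sits about 5.5 mm to rack +x of the TCP in the grip, and that the pocket centre is at rack (-32, 77.5). I correct for both.

```bash
python3 - <<'E'
from h import *
p=O-.0375*RX+.078*RY; p[2]=.106; print(p); go(p,194.35)
E
```

```text
[0.48333813 0.17937222 0.106     ]
xyz mm [  1.5   2.6 108.7] rot [ 0.      0.0002 -0.002 ]
```

Request:
{"api": "drive_tool", "payload": {
  "moves": [
    {"x": 1.5,"y": 2.6,"z": 20,"rx": 0,"ry": 0,"rz": 0,"fingers": 1},
    {"x": 1.5,"y": 2.6,"z": 60,"rx": 0,"ry": 0,"rz": 0,"fingers": 1},
    {"x": 1.5,"y": 2.6,"z": 90,"rx": 0,"ry": 0,"rz": 0,"fingers": 1},
    {"x": 1.5,"y": 2.6,"z": 108,"rx": 0,"ry": 0,"rz": 0,"fingers": 1},
    {"x": 1.5,"y": 2.6,"z": 108,"rx": 0,"ry": 0,"rz": 0,"fingers": 1},
    {"x": 1.5,"y": 2.6,"z": 108,"rx": 0,"ry": 0,"rz": 0,"fingers": 1}
  ]
}}

```text
time_s: 17.1
tool_pos: [0.484, 0.1808, 0.1078]
tool_rot: [180.0, 0.1, -165.7]
force: [0.2, 0.0, -1.5]
grip_width: 0.0415
grasp_force: 15.0
```

```bash
python3 - <<'E'
from h import *
w=snap('wrist','w8.png'); cv2.imwrite('pics/m8.png',cv2.resize(cv2.imread('pics/w8.png')[90:330,150:370],None,fx=2.5,fy=2.5,interpolation=2))
E
```

```text
(no output)
```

View pics/m8.png

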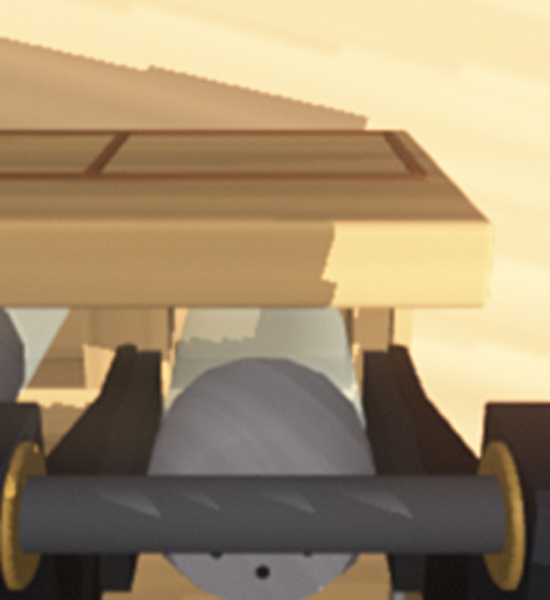

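The shaker is centred over the pocket between the divider edges. That was my eleventh viewed picture, one over the limit of ten, so I'll go by force and numbers from here.

Request:
{"api": "drive_tool", "payload": {
  "moves": [
    {"x": 0,"y": 0,"z": 5,"rx": 0,"ry": 0,"rz": 0,"fingers": 1},
    {"x": 0,"y": 0,"z": 9,"rx": 0,"ry": 0,"rz": 0,"fingers": 1},
    {"x": 0,"y": 0,"z": 12,"rx": 0,"ry": 0,"rz": 0,"fingers": 1},
    {"x": 0,"y": 0,"z": 12,"rx": 0,"ry": 0,"rz": 0,"fingers": 1}
  ]
}}

```text
time_s: 17.65
tool_pos: [0.4828, 0.1804, 0.0942]
tool_rot: [-180.0, -0.0, -165.6]
force: [-0.0, 0.7, -1.1]
grip_width: 0.0417
grasp_force: 15.0
```

Request:
{"api": "drive_tool", "payload": {
  "moves": [
    {"x": 0,"y": 0,"z": 3,"rx": 0,"ry": 0,"rz": 0,"fingers": 1},
    {"x": 0,"y": 0,"z": 5,"rx": 0,"ry": 0,"rz": 0,"fingers": 1},
    {"x": 0,"y": 0,"z": 5,"rx": 0,"ry": 0,"rz": 0,"fingers": 1}
  ]
}}

```text
time_s: 18.02
tool_pos: [0.4829, 0.1804, 0.0894]
tool_rot: [-180.0, -0.0, -165.7]
force: [0.1, 0.4, -1.2]
grip_width: 0.0415
grasp_force: 15.0
```

The base is below the rim with no contact force, so it is in the pocket.

Request:
{"api": "drive_tool", "payload": {
  "moves": [
    {"x": 0,"y": 0,"z": 4,"rx": 0,"ry": 0,"rz": 0,"fingers": 1},
    {"x": 0,"y": 0,"z": 8,"rx": 0,"ry": 0,"rz": 0,"fingers": 1},
    {"x": 0,"y": 0,"z": 12,"rx": 0,"ry": 0,"rz": 0,"fingers": 1},
    {"x": 0,"y": 0,"z": 14,"rx": 0,"ry": 0,"rz": 0,"fingers": 1},
    {"x": 0,"y": 0,"z": 14,"rx": 0,"ry": 0,"rz": 0,"fingers": 1}
  ]
}}

```text
time_s: 18.65
tool_pos: [0.4829, 0.1805, 0.0754]
tool_rot: [-180.0, -0.0, -165.6]
force: [0.3, 0.4, -0.3]
grip_width: 0.0416
grasp_force: 15.0
```

Request:
{"api": "drive_tool", "payload": {
  "moves": [
    {"x": 0,"y": 0,"z": 1,"rx": 0,"ry": 0,"rz": 0,"fingers": 1},
    {"x": 0,"y": 0,"z": 1.5,"rx": 0,"ry": 0,"rz": 0,"fingers": 1},
    {"x": 0,"y": 0,"z": 1.5,"rx": 0,"ry": 0,"rz": 0,"fingers": 1}
  ]
}}

```text
time_s: 19.02
tool_pos: [0.4831, 0.1805, 0.0741]
tool_rot: [180.0, 0.0, -165.6]
force: [0.1, -0.4, -1.1]
grip_width: 0.0416
grasp_force: 15.0
```

Request:
{"api": "drive_tool", "payload": {
  "moves": [
    {"x": 0,"y": 0,"z": 1,"rx": 0,"ry": 0,"rz": 0,"fingers": 1},
    {"x": 0,"y": 0,"z": 1,"rx": 0,"ry": 0,"rz": 0,"fingers": 1}
  ]
}}

```text
time_s: 19.27
tool_pos: [0.483, 0.1806, 0.073]
tool_rot: [180.0, 0.0, -165.6]
force: [-0.1, 0.2, -0.0]
grip_width: 0.0418
grasp_force: 15.0
```

Request:
{"api": "drive_tool", "payload": {
  "moves": [
    {"x": 0,"y": 0,"z": 0,"rx": 0,"ry": 0,"rz": 0,"fingers": -0.35},
    {"x": 0,"y": 0,"z": 0,"rx": 0,"ry": 0,"rz": 0,"fingers": -0.35},
    {"x": 0,"y": 0,"z": 0,"rx": 0,"ry": 0,"rz": 0,"fingers": -0.35},
    {"x": 0,"y": 0,"z": 0,"rx": 0,"ry": 0,"rz": 0,"fingers": -0.35},
    {"x": 0,"y": 0,"z": -20,"rx": 0,"ry": 0,"rz": 0,"fingers": -0.35},
    {"x": 0,"y": 0,"z": -60,"rx": 0,"ry": 0,"rz": 0,"fingers": -0.35},
    {"x": 0,"y": 0,"z": -110,"rx": 0,"ry": 0,"rz": 0,"fingers": -0.35},
    {"x": 0,"y": 0,"z": -150,"rx": 0,"ry": 0,"rz": 0,"fingers": -0.35},
    {"x": 0,"y": 0,"z": -150,"rx": 0,"ry": 0,"rz": 0,"fingers": -0.35}
  ]
}}

```text
time_s: 20.4
tool_pos: [0.4851, 0.1814, 0.2269]
tool_rot: [179.9, 0.4, -165.6]
force: [0.7, -0.4, -0.3]
grip_width: 0.0588
grasp_force: 0.0
```

```bash
python3 - <<'E'
from h import *
for y in(-.13,0):
    p=O-.102*RX+y*RY; p[2]=.227; print(p,np.hypot(*p[:2])); go(p,194.35)
E
```

```text
[ 0.47240221 -0.03812412  0.227     ] 0.47393807204731947
xyz mm [  66.7 -209.5   -1. ] rot [0.002  0.0071 0.    ]
[0.44018242 0.08781986 0.227     ] 0.4488573148118028
xyz mm [ 66.7 -79.5  -0.8] rot [0.002  0.0071 0.    ]
```

Request:
{"api": "drive_tool", "payload": {
  "moves": [
    {"x": 67,"y": -209,"z": 0,"rx": 0,"ry": 0,"rz": 0,"fingers": 1},
    {"x": 67,"y": -209,"z": 0,"rx": 0,"ry": 0,"rz": 0,"fingers": 1},
    {"x": 67,"y": -209,"z": 0,"rx": 0,"ry": 0,"rz": 0,"fingers": 1},
    {"x": 67,"y": -209,"z": 0,"rx": 0,"ry": 0,"rz": 0,"fingers": 1},
    {"x": 67,"y": -209,"z": 0,"rx": 0,"ry": 0,"rz": 0,"fingers": 1}
  ]
}}

```text
time_s: 21.02
tool_pos: [0.4691, -0.0415, 0.2223]
tool_rot: [180.0, -0.1, -166.0]
force: [0.4, 0.7, 0.3]
grip_width: 0.0168
grasp_force: 0.0
```

```bash
python3 - <<'E'
from h import *
f=lambda p:(np.round(1000*(p-O)@RX,1),np.round(1000*(p-O)@RY,1))
t=snap('top','t9.png'); im=cv2.imread('pics/t9.png')
hsv=cv2.cvtColor(im,cv2.COLOR_BGR2HSV); m=((hsv[...,1]<60)&(hsv[...,2]>70)).astype(np.uint8)
m[:, :190]=0;m[:165]=0;m[270:]=0;m[:,310:]=0
n,l,s,c=cv2.connectedComponentsWithStats(m)
for i in range(1,n):
    if s[i,4]>40: print(s[i],np.round(c[i],1),f(ray(t,*c[i],.103)))
w=t; print('pocket0 exp',proj(t,O-.032*RX+.0775*RY+[0,0,.103]))
E
```

```text
[195 174  84  32 809] [238.  190.3] (np.float64(92.8), np.float64(1.4))
[265 221  15  14 174] [272.2 227.7] (np.float64(-35.2), np.float64(-71.1))
[240 227  15  14 165] [247.  233.5] (np.float64(-35.5), np.float64(3.5))
[214 232  16  14 173] [221.5 238.5] (np.float64(-33.0), np.float64(78.1))
pocket0 exp (np.float64(221.60704900833744), np.float64(238.07327645524822))
```

All three caps are in a row with equal sizes, and the third is at pocket0 (-33, 78). Now I shut the tray.

Request:
{"api": "drive_tool", "payload": {
  "moves": [
    {"x": 0,"y": 130,"z": 0,"rx": 0,"ry": 0,"rz": 0,"fingers": 1},
    {"x": 0,"y": 130,"z": 0,"rx": 0,"ry": 0,"rz": 0,"fingers": 1},
    {"x": 0,"y": 130,"z": 0,"rx": 0,"ry": 0,"rz": 0,"fingers": 1},
    {"x": 0,"y": 130,"z": 0,"rx": 0,"ry": 0,"rz": 0,"fingers": 1},
    {"x": 0,"y": 130,"z": 40,"rx": 0,"ry": 0,"rz": 0,"fingers": 1},
    {"x": 0,"y": 130,"z": 90,"rx": 0,"ry": 0,"rz": 0,"fingers": 1},
    {"x": 0,"y": 130,"z": 126,"rx": 0,"ry": 0,"rz": 0,"fingers": 1},
    {"x": 0,"y": 130,"z": 126,"rx": 0,"ry": 0,"rz": 0,"fingers": 1}
  ]
}}

```text
time_s: 22.08
tool_pos: [0.4357, 0.0855, 0.0947]
tool_rot: [-179.9, -0.4, -165.8]
force: [0.1, -0.1, 1.0]
grip_width: 0.0003
grasp_force: 0.0
```

```bash
python3 - <<'E'
from h import *
o=sensors.get_obs();T=o['tool_pos']; print(T,o['force'],1000*(T-O)@RX,1000*(T-O)@RY,'stop',1000*(np.array([.5442,.1147,0])-O)@RX,o['tool_rot'])
E
```

```text
[0.4356826  0.08548536 0.09467961] [ 0.12905641 -0.10490665  0.99916899] -106.9380152462721 -1.1464010359286498 stop 5.43431030973421 [-179.92236557   -0.35200707 -165.7653494 ]
```

Request:
{"api": "drive_tool", "payload": {
  "moves": [
    {"x": -8,"y": 0,"z": -4,"rx": 0,"ry": 0,"rz": 0,"fingers": 1},
    {"x": -15,"y": 0,"z": -4,"rx": 0,"ry": 0,"rz": 0,"fingers": 1},
    {"x": -17,"y": 0,"z": -4,"rx": 0,"ry": 0,"rz": 0,"fingers": 1},
    {"x": -18.5,"y": 0,"z": -4,"rx": 0,"ry": 0,"rz": 0,"fingers": 1},
    {"x": -20,"y": 0,"z": -4,"rx": 0,"ry": 0,"rz": 0,"fingers": 1},
    {"x": -22,"y": 0,"z": -4,"rx": 0,"ry": 0,"rz": 0,"fingers": 1},
    {"x": -24,"y": 0,"z": -4,"rx": 0,"ry": 0,"rz": 0,"fingers": 1},
    {"x": -26,"y": 0,"z": -4,"rx": 0,"ry": 0,"rz": 0,"fingers": 1}
  ]
}}

```text
time_s: 23.08
tool_pos: [0.4629, 0.0939, 0.101]
tool_rot: [180.0, -0.0, -165.6]
force: [-1.8, 0.6, 2.0]
grip_width: 0.0002
grasp_force: 1.3
```

Request:
{"api": "drive_tool", "payload": {
  "moves": [
    {"x": -2,"y": 0,"z": 0,"rx": 0,"ry": 0,"rz": 0,"fingers": 1},
    {"x": -5,"y": 0,"z": 0,"rx": 0,"ry": 0,"rz": 0,"fingers": 1},
    {"x": -9,"y": 0,"z": 0,"rx": 0,"ry": 0,"rz": 0,"fingers": 1},
    {"x": -13,"y": 0,"z": 0,"rx": 0,"ry": 0,"rz": 0,"fingers": 1},
    {"x": -17,"y": 0,"z": 0,"rx": 0,"ry": 0,"rz": 0,"fingers": 1},
    {"x": -21,"y": 0,"z": 0,"rx": 0,"ry": 0,"rz": 0,"fingers": 1},
    {"x": -25,"y": 0,"z": 0,"rx": 0,"ry": 0,"rz": 0,"fingers": 1},
    {"x": -29,"y": 0,"z": 0,"rx": 0,"ry": 0,"rz": 0,"fingers": 1},
    {"x": -33,"y": 0,"z": 0,"rx": 0,"ry": 0,"rz": 0,"fingers": 1},
    {"x": -37,"y": 0,"z": 0,"rx": 0,"ry": 0,"rz": 0,"fingers": 1},
    {"x": -41,"y": 0,"z": 0,"rx": 0,"ry": 0,"rz": 0,"fingers": 1},
    {"x": -45,"y": 0,"z": 0,"rx": 0,"ry": 0,"rz": 0,"fingers": 1},
    {"x": -49,"y": 0,"z": 0,"rx": 0,"ry": 0,"rz": 0,"fingers": 1},
    {"x": -53,"y": 0,"z": 0,"rx": 0,"ry": 0,"rz": 0,"fingers": 1},
    {"x": -57,"y": 0,"z": 0,"rx": 0,"ry": 0,"rz": 0,"fingers": 1},
    {"x": -61,"y": 0,"z": 0,"rx": 0,"ry": 0,"rz": 0,"fingers": 1},
    {"x": -64,"y": 0,"z": 0,"rx": 0,"ry": 0,"rz": 0,"fingers": 1},
    {"x": -67,"y": 0,"z": 0,"rx": 0,"ry": 0,"rz": 0,"fingers": 1},
    {"x": -68,"y": 0,"z": 0,"rx": 0,"ry": 0,"rz": 0,"fingers": 1},
    {"x": -68,"y": 0,"z": 0,"rx": 0,"ry": 0,"rz": 0,"fingers": 1}
  ]
}}

```text
time_s: 25.58
tool_pos: [0.5289, 0.1107, 0.101]
tool_rot: [-180.0, 0.0, -165.6]
force: [-3.3, -1.1, -0.3]
grip_width: -0.0001
grasp_force: 1.6
```

Request:
{"api": "drive_tool", "payload": {
  "moves": [
    {"x": -2,"y": 0,"z": 0,"rx": 0,"ry": 0,"rz": 0,"fingers": 1},
    {"x": -4,"y": 0,"z": 0,"rx": 0,"ry": 0,"rz": 0,"fingers": 1},
    {"x": -6,"y": 0,"z": 0,"rx": 0,"ry": 0,"rz": 0,"fingers": 1},
    {"x": -8,"y": 0,"z": 0,"rx": 0,"ry": 0,"rz": 0,"fingers": 1},
    {"x": -10,"y": 0,"z": 0,"rx": 0,"ry": 0,"rz": 0,"fingers": 1},
    {"x": -12,"y": 0,"z": 0,"rx": 0,"ry": 0,"rz": 0,"fingers": 1},
    {"x": -13.5,"y": 0,"z": 0,"rx": 0,"ry": 0,"rz": 0,"fingers": 1},
    {"x": -13.5,"y": 0,"z": 0,"rx": 0,"ry": 0,"rz": 0,"fingers": 1}
  ]
}}

```text
time_s: 26.58
tool_pos: [0.5421, 0.1141, 0.1011]
tool_rot: [-180.0, 0.0, -165.6]
force: [-3.2, -1.5, -0.1]
grip_width: 0.0007
grasp_force: 1.8
```

Request:
{"api": "drive_tool", "payload": {
  "moves": [
    {"x": -0.7,"y": 0,"z": 0,"rx": 0,"ry": 0,"rz": 0,"fingers": 1},
    {"x": -0.7,"y": 0,"z": 0,"rx": 0,"ry": 0,"rz": 0,"fingers": 1}
  ]
}}

```text
time_s: 26.82
tool_pos: [0.5426, 0.1142, 0.101]
tool_rot: [-180.0, 0.0, -165.7]
force: [-4.4, -0.9, 0.2]
grip_width: 0.0006
grasp_force: 2.0
```

Request:
{"api": "drive_tool", "payload": {
  "moves": [
    {"x": -0.7,"y": 0,"z": 0,"rx": 0,"ry": 0,"rz": 0,"fingers": 1},
    {"x": -0.7,"y": 0,"z": 0,"rx": 0,"ry": 0,"rz": 0,"fingers": 1}
  ]
}}

```text
time_s: 27.08
tool_pos: [0.5432, 0.1144, 0.101]
tool_rot: [-180.0, 0.0, -165.6]
force: [-3.6, -1.0, 0.2]
grip_width: 0.0005
grasp_force: 2.1
```

Request:
{"api": "drive_tool", "payload": {
  "moves": [
    {"x": -0.6,"y": 0,"z": 0,"rx": 0,"ry": 0,"rz": 0,"fingers": 1},
    {"x": -0.6,"y": 0,"z": 0,"rx": 0,"ry": 0,"rz": 0,"fingers": 1}
  ]
}}

```text
time_s: 27.32
tool_pos: [0.5436, 0.1144, 0.1011]
tool_rot: [180.0, -0.0, -165.7]
force: [-3.8, -2.3, 1.2]
grip_width: 0.0
grasp_force: 2.5
```

Request:
{"api": "drive_tool", "payload": {
  "moves": [
    {"x": -0.6,"y": 0,"z": 0,"rx": 0,"ry": 0,"rz": 0,"fingers": 1},
    {"x": -0.6,"y": 0,"z": 0,"rx": 0,"ry": 0,"rz": 0,"fingers": 1}
  ]
}}

```text
time_s: 27.58
tool_pos: [0.5438, 0.1145, 0.101]
tool_rot: [180.0, -0.1, -165.6]
force: [-6.6, -2.7, 1.3]
grip_width: 0.0006
grasp_force: 3.1
```

The firm stop is felt at about 7 N. I let go now.

Request:
{"api": "drive_tool", "payload": {
  "moves": [
    {"x": -0.3,"y": 0,"z": 0,"rx": 0,"ry": 0,"rz": 0,"fingers": 1},
    {"x": 8,"y": 0,"z": 0,"rx": 0,"ry": 0,"rz": 0,"fingers": 1},
    {"x": 20,"y": 0,"z": 0,"rx": 0,"ry": 0,"rz": 0,"fingers": 1},
    {"x": 45,"y": 0,"z": 0,"rx": 0,"ry": 0,"rz": 0,"fingers": 1},
    {"x": 80,"y": 0,"z": -20,"rx": 0,"ry": 0,"rz": 0,"fingers": 1},
    {"x": 90,"y": 0,"z": -70,"rx": 0,"ry": 0,"rz": 0,"fingers": 1},
    {"x": 90,"y": -60,"z": -120,"rx": 0,"ry": 0,"rz": 0,"fingers": 1},
    {"x": 90,"y": -120,"z": -120,"rx": 0,"ry": 0,"rz": 0,"fingers": 1},
    {"x": 90,"y": -180,"z": -120,"rx": 0,"ry": 0,"rz": 0,"fingers": 1},
    {"x": 90,"y": -220,"z": -120,"rx": 0,"ry": 0,"rz": 0,"fingers": 1},
    {"x": 90,"y": -220,"z": -120,"rx": 0,"ry": 0,"rz": 0,"fingers": 1}
  ]
}}

```text
time_s: 28.95
tool_pos: [0.5124, -0.1256, 0.222]
tool_rot: [-179.8, 0.2, -166.1]
force: [-0.3, -0.3, -0.1]
grip_width: 0.0006
grasp_force: 0.0
```

```bash
python3 - <<'E'
from h import *
t=snap('top','t10.png'); a=cv2.imread('pics/top0.png').astype(int);b=cv2.imread('pics/t10.png').astype(int);c=cv2.imread('pics/t9.png').astype(int)
r=np.s_[165:260,190:300]
print('diff vs start',np.abs(a-b)[r].mean(),(np.abs(a-b)[r].max(2)>30).sum(),'open vs start',np.abs(a-c)[r].mean(),(np.abs(a-c)[r].max(2)>30).sum())
print(sensors.get_obs()['tool_pos'])
E
```

```text
diff vs start 6.39511961722488 0 open vs start 15.97639553429027 2384
[ 0.51221254 -0.12249391  0.22166204]
```

With no strong pixel differences, the top view of the rack matches the shut starting state, so the tray is closed. I hand in the job.

```bash
python3 -c "
from h import *
print(workorder.sign_off())"
```

```text
the job is handed in; nothing more can be done
None
```

The loose shaker is in the left-hand pocket, the tray looks shut and latched in the top camera, and the job is handed in at about 29 s with press readings near 7 N, though sign-off returned no verdict and I viewed 11 pictures, one over the limit of 10.

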